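# Blank reading with the long cell

### The job

Two crumpled paper balls are lying in the photometer's open light path, on its base plate between the lamp head and the detector head: put both into the waste bin. Then, for the blank reading, take the long empty glass cell up out of its rack, gripping it only by its two long frosted sides (the fingers must never touch the clear windows at its two ends), and hold it upright and still in the light path (this bench has no holder for the long cell), centred on the beam about midway between the two heads, with the beam running lengthwise through both windows and the cell clear of the base plate and of both heads. Finish while still holding it there with the gripper; do not knock the cell against the photometer, and leave the small cells, the vials and the tub where they stand.

Things in the scene. Friction and masses are not known exactly. Their poses are not given: they have to be found in the camera images.
- photometer: open-bench photometer, fixed: dark flat base plate 110 (x) x 370 (y) x 15 mm thick, a grey finned lamp head at its -y end, a white detector head with display at its +y end, both up to 88 mm above the table. Their black lens tubes (diameter 30 mm) face each other over an open gap of 140 mm. Origin: centre of the plate's underside; the beam runs along y, z up; yaw within 0.25 rad of 0.
- beam (a point): the middle of the light path: on the beam's axis (common axis of the two lens tubes), halfway between the lens faces, 55 mm above the table and 40 mm above the base plate. Axes as the photometer: the beam runs along y.
- cell: the long cell: empty glass cuvette, 52.5 (x) x 12.5 (y) x 45 mm tall plus a 5 mm white cap, 40 to 75 g. The long faces (to +y and -y) are frosted, for gripping, so the fingers close across the 12.5 mm; the small end faces (to +x and -x) are the clear windows. Origin: centre of its underside, z up. It stands in the rack's slot, underside 5 mm above the table, its lowest 12 mm in the rack.
- cell_center (a point): centre of the cell's glass box, 22.5 mm above its underside.
- window_a: clear end window at the cell's +x end, 12.5 x 45 mm, 2 mm thick. Origin: centre of its outer face, 22.5 mm above the cell's underside; its x axis points outward, z up.
- window_b: clear end window at the cell's -x end, 12.5 x 45 mm, 2 mm thick. Origin: centre of its outer face, 22.5 mm above the cell's underside; its x axis points outward, z up.
- rack: cell rack, fixed: grey slab 130 (x) x 44 (y) x 17 mm tall; its slot for the long cell is 54.5 x 14.5 mm, 12 mm deep, centred 18 mm towards -x, so the cell lies along the rack's x; two square holes towards +x hold the small cells. Origin: centre of its underside, z up. Left or right of the robot (the bin on the other hand), yaw within 0.6 rad of 0.
- bin: waste bin, fixed: open grey box, 140 x 140 mm outside, 120 mm tall, walls 4 mm. Origin: centre of its underside, z up; its yaw varies by up to 0.3 rad.
- ball_large: larger crumpled paper ball, rigid, about 54 mm in diameter, 10 to 20 g, resting on the base plate (underside 15 mm above the table) in the gap. Origin: centre of its underside as it lies at the start.
- ball_large_center (a point): centre of the larger ball, 27 mm above its underside.
- ball_small: smaller crumpled paper ball, rigid, about 44 mm in diameter, 10 to 20 g, resting on the base plate (underside 15 mm above the table) in the gap. Origin: centre of its underside as it lies at the start. One ball lies nearer the lamp, the other nearer the detector, either way round; centres at least 54 mm apart along the beam.
- ball_small_center (a point): centre of the smaller ball, 22 mm above its underside.
- small_cell_a: standard 10 mm cell, a bystander: 12.5 x 12.5 x 50 mm tall with its white cap, 15 g, standing in its own square hole of the rack, 27 mm along the rack's +x from the rack's centre. Origin: centre of its underside, z up.
- small_cell_b: standard 10 mm cell, a bystander: 12.5 x 12.5 x 50 mm tall with its white cap, 15 g, standing in its own square hole of the rack, 50 mm along the rack's +x from the rack's centre. Origin: centre of its underside, z up.
- vial_a: bystander: sample vial with a white screw cap, diameter 25 mm, 50 mm tall, loose on the table between the robot and the photometer, to the left. Origin: centre of its underside.
- vial_b: bystander: sample vial with a white screw cap, diameter 25 mm, 50 mm tall, loose on the table between the robot and the photometer, to the right. Origin: centre of its underside.
- vial_c: bystander: sample vial with a white screw cap, diameter 25 mm, 50 mm tall, loose on the table beyond the photometer, to the right. Origin: centre of its underside.
- tub: bystander: round white lidded tub, 72 mm in diameter, 44 mm tall, loose on the table beyond the photometer, to the left. Origin: centre of its underside.
There are look-alikes about, which are no part of the job. Leave any purple or red look-alike of the ball_large alone.

How it is judged:
By the outcome, as a careful person would: the job done as asked, in the order asked, and still so for the second after the job is handed in, while the arm keeps its last pose, push and grip.
It also fails if it takes over 72 s, if anything falls off the work surface, if the arm or the gripper's body presses on something with over 40 N, if the wrist force passes 120 N, or if a joint passes its speed limit or range.

### The arm

A 6-joint arm with a two-finger parallel gripper is mounted at the origin on the work surface. World frame = base frame: x ahead of the robot, y to its left, z up, the work surface at z = 0. Lengths are in m, angles in rad, forces in N, time in s.
With the tool pointing down it reaches from about 0.35 to 0.725 m from the base axis. Payload 4.3 kg.
Tool frame: the origin (TCP) lies at the very end of the fingers, on their centre line; the grasp point (between the pads) lies 19 mm behind it; z points along the fingers, y is the line along which they close (so a half turn about z gives the same grasp; the last joint's range is limited). The gripper opens to 85 mm and grips with 20 to 120 N. Pads are 22 mm wide; open, the fingers measure 114 mm over their backs; the gripper's body (76 mm by 85 mm) begins 54 mm behind the grasp point. The pads swing forward as they close: fully open they stand 13 mm farther back than shut.
Start: joints at [1.118, 0.377, 0.081, 1.274, 0, 1.46], TCP at [0.193, 0.542, 0.231] pointing down, gripper open.
Joint ranges: [-2.72, 2.72], [-0.84, 1.66], [-1.02, 1.22], [-1.77, 2.12], [-1.37, 1.28], [-3.14, 3.14]. Speed limits (rad/s): [2.57, 2.57, 3.14, 3.14, 3.14, 3.14].

### API

Orientations are given as a unit quaternion [w, x, y, z].
In Python, from station import arm, grab_frame, boxes_of, cut_out gives the robot as it stands. The module is installed in compiled form; this text tells all that it offers.
- The arm moves only by the tool send_rows, never from a script. Its argument "increments" is a list of rows, each a list of 2 entries, a list of its own where there are three numbers: the shift along the tool's x, y, z each as a share of 0.3 m, from -1 to 1, then the turn about the tool's z as a share of 90 degrees, from -1 to 1. A call has 1 to 20 rows; each row shifts and turns the commanded pose from where the row before left it, along the tool's axes as they then stand; what a row does not reach is not made up. A row lasts 1/12 s, in which the tool goes at most 41.7 mm and 7.16 degrees, less where a joint would pass 70% of its speed; a pose out of reach is approached as far as the arm can. A call with a number of a shift or a turn outside -1 to 1 is refused whole. A call with a gripper value outside its range is refused whole. "fingers" is the finger opening in mm, from 0 to 85.4, set as the call begins (left out, the last holds). The fingers move at their own pace and stop on an object; "force" is the grip in N (left out, the last holds). Time passes only in rows, so rows that do not move let the fingers close. It gives the time, the measured TCP pose, the force, the opening and the grip force at its end, in the units of the state.
- arm.read_state(): the state, without advancing time (a new reading comes with each control period).
- grab_frame(name): name is "scene" or "top" or "wrist"; returns a dict with "color" (480x640x3 uint8, red, green, blue), "depth" (480x640 float32, m along the optical axis (not along the pixel's ray), 0 where there is no reading), "K" (3x3 intrinsics, pixels), "R" (3x3) and "t" (3): a world point X has camera coordinates R X + t. Camera axes: x right, y down, z forward; pixel columns grow to the right and rows downward; lengths in m; the calibration is good to about 2 mm. A picture is of the moment at which its call begins.
- arm.sign_off(): hands the job in; it is judged then, once.
Trained networks look in the newest picture that a camera, given by its name, has taken for a name from the list of things; names that differ only in an ending like _2 or _b are one class to them, and where a whole thing is asked for, a point or a joint stands for the part that bears it (a point fixed in the world has none). Each returns a list of dicts, best first, with "confidence" (0 to 1); they miss things now and then, are a little off and sometimes report something else, mostly with a low value. They report only what shows in the picture. A call takes as long as a camera call. They do not tell look-alikes from the thing itself.
- boxes_of(camera, label): "centre" ([row, column] in pixels, amid what is visible of it).
- cut_out(camera, label): "pixels" (480x640 bool, what is visible of it) and "centre" ([row, column] in pixels, amid what is visible of it).
The state is a dict: "clock": time; "qpos": joint angles; "qvel": joint speeds; "joint_efforts": joint torques, N m; "tcp_pos": TCP position; "eef_rot": TCP orientation; "force": force on the tool from outside, world axes, zero at the start; "ft_torque": the same for the moment, N m; "finger_gap": finger opening in m; "grip_force": force on a finger pad.
Only numpy, scipy, OpenCV 4.12 (cv2) and the standard library are available. Lean on these libraries where they do the work, as an engineer would, in place of code of your own. Each camera call takes 0.05 s, during which the arm holds its last target. There are 200 camera calls.

## Working session

There is one attempt and no reset: what is moved stays moved. The work goes in short steps, Python scripts to look and compute and a tool call to move; the robot and the scene stay as the last step left them, time stands still between calls to the robot, and variables do not carry over. Pictures are saved under pics/ and viewed, at most 10 in all, crops included, and the job is handed in when it is done.

Besides the shell and the picture viewer there is one more tool, called after "Call:" as a command line: name --argument value ..., lists and objects as JSON in quotes. send_rows: Moves the arm, as the interface text tells. Its arguments: {"type":"object","properties":{"increments":{"type":"array","items":{"type":"array"}},"fingers":{"type":"number"},"force":{"type":"number"}},"required":["increments"]}

```bash
mkdir -p pics
cat > h.py <<'E'
import numpy as np, cv2
from station import arm, grab_frame, boxes_of, cut_out
def cloud(f):
    d=f["depth"]; v,u=np.mgrid[:480,:640]; K=f["K"]
    c=np.stack([(u-K[0,2])*d/K[0,0],(v-K[1,2])*d/K[1,1],d],-1)
    return (c-f["t"])@f["R"]
def save(f,n): cv2.imwrite(f"pics/{n}.png",f["color"][...,::-1])
E
python3 - <<'E'
from h import *
s=arm.read_state(); print(s["clock"],s["tcp_pos"],s["eef_rot"],s["qpos"])
for cam in ["top","scene"]:
    f=grab_frame(cam); save(f,cam+"0"); P=cloud(f)
    np.savez(f"{cam}0.npz",P=P,**f)
    for n in ["photometer","cell","rack","bin","ball_large","ball_small","small_cell_a","vial_a","tub"]:
        for r in cut_out(cam,n)[:4]:
            m=r["pixels"]&(f["depth"]>0); q=P[m]
            if len(q): print(cam,n,round(r["confidence"],2),np.round(r["centre"]),m.sum(),np.median(q,0).round(3),q.min(0).round(3),q.max(0).round(3))
E
```

```text
0.0 [0.19296346 0.54094684 0.23035841] [-2.87905133e-04  1.70569410e-01  9.85345116e-01 -9.97693191e-04] [ 1.11771419e+00  3.78075536e-01  7.96378203e-02  1.27443542e+00
 -1.52837412e-06  1.46052941e+00]
top photometer 0.65 [254. 318.] 6795 [0.543 0.016 0.018] [ 0.475 -0.175 -0.004] [0.62  0.205 0.093]
top photometer 0.27 [274. 476.] 48 [ 0.496 -0.332  0.049] [ 0.49  -0.341  0.015] [ 0.502 -0.328  0.059]
top cell 0.52 [306. 468.] 199 [ 0.427 -0.322  0.051] [ 0.404 -0.332  0.011] [ 0.452 -0.316  0.062]
top cell 0.28 [251. 322.] 7071 [0.542 0.013 0.018] [ 0.471 -0.177 -0.006] [0.624 0.207 0.093]
top rack 0.74 [293. 463.] 820 [ 0.451 -0.321  0.015] [ 0.378 -0.359 -0.006] [ 0.512 -0.298  0.055]
top bin 0.85 [292. 157.] 5575 [0.46  0.388 0.018] [ 0.364  0.278 -0.008] [0.558 0.5   0.126]
top ball_large 0.88 [329. 284.] 316 [0.371 0.1   0.041] [0.345 0.08  0.025] [0.39  0.124 0.056]
top ball_large 0.65 [244. 306.] 338 [0.56  0.047 0.056] [0.535 0.023 0.016] [0.586 0.068 0.07 ]
top ball_large 0.65 [198. 312.] 329 [0.677 0.031 0.041] [0.655 0.008 0.001] [0.702 0.055 0.054]
top ball_large 0.17
[... 1707 characters left out ...]
79 [257. 297.] 279 [ 0.54  -0.02   0.045] [ 0.466 -0.053 -0.004] [0.551 0.061 0.067]
scene small_cell_a 0.64 [322. 136.] 441 [ 0.436 -0.332  0.043] [ 0.351 -0.339 -0.004] [ 0.471 -0.278  0.056]
scene small_cell_a 0.56 [342. 161.] 245 [ 0.503 -0.339  0.035] [ 0.454 -0.344 -0.002] [ 0.509 -0.297  0.056]
scene vial_a 0.68 [314. 382.] 405 [ 0.755 -0.063  0.031] [ 0.711 -0.069 -0.002] [ 0.766 -0.007  0.051]
scene vial_a 0.63 [261. 203.] 305 [ 0.377 -0.123  0.029] [ 0.315 -0.131 -0.003] [ 0.385 -0.088  0.051]
scene vial_a 0.56 [228. 243.] 241 [0.362 0.017 0.028] [ 0.346  0.008 -0.001] [0.37  0.031 0.051]
scene tub 0.96 [260. 442.] 1081 [0.761 0.15  0.041] [ 0.703  0.13  -0.003] [0.791 0.273 0.046]
```

Run:
```python
from h import *
for cam in ["top","scene"]:
    d=np.load(cam+"0.npz"); P=d["P"]; z=P[...,2]; ok=d["depth"]>0
    def fit(n,m):
        q=P[m&ok][:,:2].astype(np.float32)*1000
        r=cv2.minAreaRect(q); print(cam,n,len(q),np.round(r[0],1),np.round(r[1],1),round(r[2],2))
    x,y=P[...,0],P[...,1]
    fit("plate",(abs(z-.015)<.004)&(abs(x-.545)<.1)&(abs(y-.015)<.21))
    fit("heads+",(abs(z-.088)<.006)&(abs(x-.545)<.1)&(y>.02)&(y<.21))
    fit("heads-",(abs(z-.088)<.006)&(abs(x-.545)<.1)&(y<.0)&(y>-.21))
    fit("binrim",(abs(z-.12)<.006)&(y>.25)&(x<.6)&(x>.3)&(y<.52))
    fit("rack",(abs(z-.017)<.004)&(y<-.25)&(x<.6)&(x>.3)&(y>-.4))
    fit("cap",(abs(z-.055)<.005)&(y<-.25)&(x<.463)&(x>.3)&(y>-.4))
    # sphere fits
    from scipy.optimize import least_squares
    for n,c,R in [("L",(.562,.045),.027),("S",(.53,-.015),.022)]:
        m=ok&(z>.024)&(z<.08)&(np.hypot(x-c[0],y-c[1])<R+.004); q=P[m]
        r=least_squares(lambda p:np.linalg.norm(q-p,axis=1)-R,[*c,.015+R],loss="soft_l1",f_scale=.002)
        print(cam,n,len(q),r.x.round(4),np.abs(r.fun).mean().round(4))
a=cv2.imread("pics/top0.png")[130:370,90:530]; b=cv2.imread("pics/scene0.png")[120:400,80:520]
a=cv2.resize(a,None,fx=1.15,fy=1.15); b=cv2.resize(b,(a.shape[1],int(280*1.15)))
cv2.imwrite("pics/both.png",np.vstack([a,b]))
```

```text
top plate 3174 [545.9  17.3] [369. 110.] 83.49
top heads+ 1241 [561.1 151.9] [81.7 77.7] 83.33
top heads- 947 [ 530.7 -118.6] [83.7 78. ] 83.46
top binrim 1227 [463.9 368.7] [152.3 150.2] 75.4
top rack 612 [ 446.3 -328.4] [ 45.8 129.6] 81.5
top cap 119 [ 428.5 -325.5] [13.4 51.7] 82.7
top L 358 [0.5608 0.0482 0.0356] 0.002
top S 239 [ 0.5294 -0.0132  0.0321] 0.002
scene plate 2650 [548.8  16. ] [373.9 112.7] 83.49
scene heads+ 710 [564.2 150.1] [82.8 80.2] 83.03
scene heads- 835 [ 534.2 -120. ] [84.1 81.4] 83.15
scene binrim 626 [466.  368.1] [155.7 157.5] 75.46
scene rack 744 [ 449.4 -329.9] [ 45.3 131.9] 81.86
scene cap 154 [ 430.9 -326.9] [12.5 56. ] 80.27
scene L 444 [0.5607 0.0509 0.0365] 0.0022
scene S 253 [ 0.5285 -0.0117  0.0333] 0.0017
```

View pics/both.png

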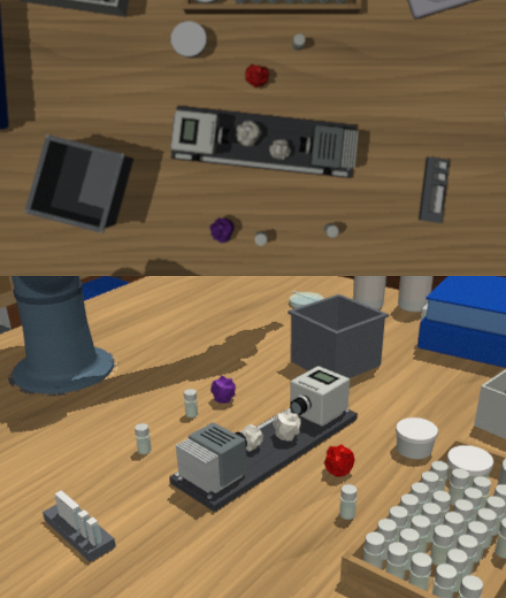

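Candidates for the large ball in the top image (row, col): white (244,306) on the plate, purple (329,284), red (198,312). The white one at (259,335) is the small ball. I choose the two white balls on the base plate and will confirm with a wrist close-up.

Call:
send_rows --increments '[[[0,0,0],0.0776],[[0,0,0],0.0776],[[0,0,0],0.0776],[[0,0,0],0.0776],[[0,0,0],0.0776],[[0,0,0],0.0776],[[0,0,0],0.0776],[[0,0,0],0.0776],[[0,0,0],0.0776],[[0,0,0],0.0776],[[0,0,0],0.0776]]' --fingers 85

```text
clock: 1.92
tcp_pos: [0.1933, 0.5416, 0.2313]
eef_rot: [-0.0, 0.748, 0.664, 0.0]
force: [0.1, -0.7, 0.2]
finger_gap: 0.0848
grip_force: 0.0
```

Call:
send_rows --increments '[[[-0.0827,0.078,0],0],[[-0.0827,0.078,0],0],[[-0.0827,0.078,0],0],[[-0.0827,0.078,0],0],[[-0.0827,0.078,0],0],[[-0.0827,0.078,0],0],[[-0.0827,0.078,0],0],[[-0.0827,0.078,0],0],[[-0.0827,0.078,0],0],[[-0.0827,0.078,0],0],[[-0.0827,0.078,0],0],[[-0.0827,0.078,0],0],[[-0.0827,0.078,0],0],[[-0.0827,0.078,0],0],[[-0.0827,0.078,0],0],[[-0.0827,0.078,0],0],[[-0.0827,0.078,0],0],[[-0.0827,0.078,0],0],[[0,0,0],0],[[0,0,0],0]]'

```text
clock: 3.58
tcp_pos: [0.5623, 0.0489, 0.2309]
eef_rot: [-0.0, 0.747, 0.665, 0.0]
force: [-0.0, 1.0, -0.5]
finger_gap: 0.0852
grip_force: 0.0
```

```bash
cat >> h.py <<'E'
from scipy.spatial.transform import Rotation as Ro
def go(target,yang=None):
    "shares along tool axes from measured pose to target xyz; turn share to closing-axis angle (deg)"
    s=arm.read_state(); q=s["eef_rot"]; R=Ro.from_quat([q[1],q[2],q[3],q[0]]).as_matrix()
    a=np.degrees(np.arctan2(R[1,1],R[0,1]))
    print("t",round(s["clock"],2),"tcp",np.round(s["tcp_pos"],4),"yang",round(a,2),"tiltz",R[:,2].round(4),"gap",s["finger_gap"],"grip",s["grip_force"],"F",np.round(s["force"],1))
    if target is None: return
    if yang is not None:
        d=((a-yang+180)%360)-180; print("turn share",round(d/90,4))
        c=np.radians(yang); R=np.c_[[np.sin(-c),np.cos(c),0],[np.cos(c),np.sin(c),0],[0,0,-1]]
    print("shift shares",(R.T@(np.array(target)-s["tcp_pos"])/.3).round(4))
E
python3 - <<'E'
from h import *
f=grab_frame("wrist"); save(f,"w1"); P=cloud(f)
for n in ["ball_large","ball_small"]:
    for r in cut_out("wrist",n)[:4]:
        q=P[r["pixels"]&(f["depth"]>0)]; print(n,r["confidence"],r["centre"],len(q),np.median(q,0).round(4),q.min(0).round(3),q.max(0).round(3))
go([.561,.0495,.16],-6.5)
E
```

```text
ball_large 0.74 [214.1, 441.2] 2016 [0.6754 0.036  0.0404] [ 0.655 -0.005 -0.002] [0.716 0.056 0.054]
ball_large 0.73 [212.9, 318.9] 2071 [0.5621 0.054  0.0561] [0.532 0.016 0.013] [0.588 0.074 0.069]
ball_large 0.68 [179.2, 115.5] 2304 [0.3789 0.1038 0.0406] [ 0.322  0.078 -0.002] [0.395 0.127 0.053]
ball_large 0.23 [256.3, 117.8] 1113 [0.36   0.0287 0.0398] [ 0.319 -0.004 -0.001] [0.366 0.038 0.052]
ball_small 0.58 [277.1, 294.0] 1152 [ 0.5309 -0.0079  0.0478] [ 0.506 -0.045  0.012] [0.549 0.007 0.059]
t 3.73 tcp [0.5608 0.0512 0.2313] yang -6.41 tiltz [-6.e-04  5.e-04 -1.e+00] gap 0.08499108771089213 grip 0.0 F [-0.4  0.7 -0.4]
turn share 0.001
shift shares [-0.0056  0.0013  0.2375]
```

View pics/w1.png

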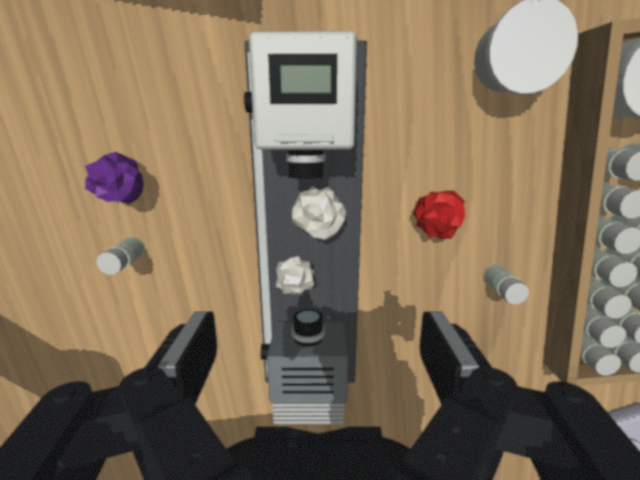

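The wrist view confirms it: the white large ball at (213,319) and white small at (277,294) are in the gap, and purple (177,115) and red (213,440) are off it. There is also a light rod along the plate's −x edge (col ~262), so I'll measure its height before descending.

Run:
```python
from h import *
d=np.load("scene0.npz"); f=grab_frame("wrist"); 
c=np.radians(-6.5); 
for nm,P,ok in [("wrist",cloud(f),f["depth"]>0),("top",np.load("top0.npz")["P"],np.load("top0.npz")["depth"]>0),("scene",d["P"],d["depth"]>0)]:
    Q=P-[.5475,.0167,0]; X=Q[...,0]*np.cos(c)+Q[...,1]*np.sin(c); Y=-Q[...,0]*np.sin(c)+Q[...,1]*np.cos(c)
    print(nm)
    for lo in range(-72,-20,4):
        m=ok&(abs(Y)<.07)&(X>lo/1e3)&(X<=(lo+4)/1e3)
        if m.sum(): print(lo,m.sum(),np.percentile(P[m][:,2],[10,50,95]).round(4))
    if nm!="wrist": continue
    for n,cc,R in [("L",(.561,.0495),.027),("S",(.529,-.0125),.022)]:
        m=ok&(P[...,2]>.03)&(np.hypot(P[...,0]-cc[0],P[...,1]-cc[1])<R+.01)&(P[...,2]<.08); q=P[m][:,:2].astype(np.float32)
        print(n,len(q),cv2.minEnclosingCircle(q),X[m].min(),X[m].max(),Y[m].min(),Y[m].max())
```

```text
wrist
-72 442 [-0.0015 -0.0005  0.0007]
-68 603 [-1.400e-03 -2.000e-04  3.017e-01]
-64 1596 [-0.0008  0.3003  0.3119]
-60 2327 [0.2907 0.3014 0.3162]
-56 3771 [0.0153 0.2998 0.3169]
-52 2545 [0.015  0.2979 0.3171]
-48 2029 [0.0146 0.2894 0.2972]
-44 1538 [0.014  0.289  0.2979]
-40 2086 [0.0142 0.2785 0.3016]
-36 3524 [0.0156 0.2694 0.306 ]
-32 1304 [0.0141 0.2984 0.3125]
-28 1422 [0.0141 0.3074 0.3168]
-24 1810 [0.0144 0.3102 0.3207]
L 2026 ((0.5629864931106567, 0.05512561649084091), 0.031263213604688644) -0.01568038045570345 0.034692378194699364 0.00883230264091191 0.0710311645797197
S 1106 ((0.5290580987930298, -0.013972660526633263), 0.02125953696668148) -0.033685244968644903 0.005065495167927398 -0.05348764399858827 -0.011494114260311886
top
-72 100 [-0.0028 -0.0004  0.003 ]
-68 103 [-0.0041 -0.0011  0.0027]
-64 101 [-0.0035 -0.0007  0.0034]
-60 102 [-0.0036 -0.0007  0.0141]
-56 103 [0.0108 0.0143 0.0191]
-52 103 [0.0107 0.0144 0.0185]
-48 102 [0.0105 0.0139 0.0186]
-44 102 [0.0106 0.0142 0.0181]
-40 105 [0.0113 0.0143 0.0192]
-36 103 [0.0102 0.0146 0.0298]
-32 104 [0.0108 0.0152 0.0468]
-28 105 [0.0109 0.0152 0.0504]
-24 105 [0.0108 0.0147 0.0559]
scene
-72 10 [-0.0017 -0.0007  0.0013]
-56 9 [0.0114 0.0126 0.0142]
-52 18 [0.0128 0.0141 0.0153]
-48 22 [0.012  0.0146 0.016 ]
-44 22 [0.0121 0.0138 0.0162]
-40 13 [0.0114 0.0128 0.0147]
-36 10 [0.0131 0.0146 0.0166]
-32 20 [0.0124 0.0139 0.0157]
-28 18 [0.0126 0.0143 0.0445]
-24 26 [0.0126 0.0144 0.0536]
```

Call:
send_rows --increments '[[[-0.002,0.001,0.08],0],[[0,0,0.08],0],[[0,0,0.08],0],[[0,0,0.08],0],[[0,0,0.08],0],[[0,0,0.08],0],[[0,0,0.08],0],[[0,0,0.07],0],[[0,0,0.05],0],[[0,0,0.02],0],[[0,0,0],0],[[0,0,0],0]]'

```text
clock: 4.78
tcp_pos: [0.5618, 0.0505, 0.0219]
eef_rot: [0.0, 0.745, 0.667, 0.0]
force: [0.5, 0.9, -0.5]
finger_gap: 0.085
grip_force: 0.0
```

Call:
send_rows --increments '[[[0,0,0],0],[[0,0,0],0],[[0,0,0],0],[[0,0,0],0],[[0,0,0],0],[[0,0,0],0],[[0,0,0],0],[[0,0,0],0],[[0,0,0],0],[[0,0,0],0]]' --fingers 35 --force 25

```text
clock: 5.62
tcp_pos: [0.5626, 0.0499, 0.023]
eef_rot: [0.001, 0.746, 0.666, 0.001]
force: [-1.7, 0.1, 7.8]
finger_gap: 0.0487
grip_force: 24.6
```

Call:
send_rows --increments '[[[0,0,-0.03],0],[[0,0,-0.08],0],[[0,0,-0.1],0],[[0,0,-0.1],0],[[0,0,-0.1],0],[[0,0,-0.1],0],[[0,0,-0.1],0],[[0,0,-0.08],0],[[0,0,0],0],[[0,0,0],0]]'

```text
clock: 6.45
tcp_pos: [0.5632, 0.0497, 0.2309]
eef_rot: [0.002, 0.746, 0.666, 0.002]
force: [0.3, 1.3, -0.1]
finger_gap: 0.0487
grip_force: 26.0
```

Run:
```python
from h import *
go([.465,.3685,.2313])
```

```text
t 6.45 tcp [0.5632 0.0497 0.2309] yang -6.47 tiltz [ 0.0051 -0.     -1.    ] gap 0.048659247950354326 grip 25.97290249541402 F [ 0.3  1.3 -0.1]
shift shares [ 1.019  -0.445  -0.0032]
```

Call:
send_rows --increments '[[[0.06,-0.025,0],0],[[0.1,-0.044,0],0],[[0.1,-0.044,0],0],[[0.1,-0.044,0],0],[[0.1,-0.044,0],0],[[0.1,-0.044,0],0],[[0.1,-0.044,0],0],[[0.1,-0.044,0],0],[[0.1,-0.044,0],0],[[0.1,-0.044,0],0],[[0.06,-0.024,0],0],[[0,0,0],0],[[0,0,0.08],0],[[0,0,0.1],0],[[0,0,0.1],0],[[0,0,0.1],0],[[0,0,0.1],0],[[0,0,0.02],0],[[0,0,0],0],[[0,0,0],0]]'

```text
clock: 8.12
tcp_pos: [0.4636, 0.3683, 0.0787]
eef_rot: [0.0, 0.746, 0.666, -0.0]
force: [0.5, -0.3, 0.9]
finger_gap: 0.049
grip_force: 26.1
```

Call:
send_rows --increments '[[[0,0,0],0],[[0,0,0],0],[[0,0,0],0],[[0,0,0],0],[[0,0,0],0],[[0,0,0],0]]' --fingers 66

```text
clock: 8.62
tcp_pos: [0.4637, 0.3691, 0.0788]
eef_rot: [0.0, 0.746, 0.666, 0.0]
force: [-0.3, -0.5, -0.1]
finger_gap: 0.0662
grip_force: 0.0
```

Call:
send_rows --increments '[[[0,0,-0.1],0],[[0,0,-0.1],0],[[0,0,-0.1],0],[[0,0,-0.1],0],[[0,0,-0.1],0],[[0,0,0],0],[[0,0,0],0]]'

```text
clock: 9.2
tcp_pos: [0.4649, 0.3698, 0.2307]
eef_rot: [0.0, 0.746, 0.666, 0.003]
force: [0.8, -0.3, -0.0]
finger_gap: 0.0655
grip_force: 0.0
```

Run:
```python
from h import *
f=grab_frame("top"); P=cloud(f); save(f,"t2")
for n in ["ball_large","ball_small"]:
    for r in cut_out("top",n)[:5]:
        q=P[r["pixels"]&(f["depth"]>0)]; print(n,r["confidence"],r["centre"],len(q),np.median(q,0).round(4),q.min(0).round(3),q.max(0).round(3))
go([.529,-.0125,.2313],-6.5)
```

```text
ball_large 0.89 [327.8, 282.1] 332 [0.371  0.1001 0.0411] [0.345 0.078 0.021] [0.393 0.124 0.053]
ball_large 0.75 [193.9, 311.0] 359 [0.6769 0.0313 0.0396] [ 0.655  0.008 -0.005] [0.707 0.058 0.055]
ball_large 0.68 [278.2, 164.6] 410 [0.4891 0.3752 0.0378] [ 0.464  0.355 -0.003] [0.512 0.412 0.052]
ball_large 0.39 [281.8, 466.2] 89 [ 0.4742 -0.3297  0.0295] [ 0.465 -0.353 -0.005] [ 0.481 -0.322  0.058]
ball_small 0.72 [256.1, 333.9] 216 [ 0.5278 -0.0149  0.0485] [ 0.51  -0.035  0.026] [0.547 0.004 0.063]
t 9.35 tcp [0.4628 0.3684 0.2268] yang -6.46 tiltz [-0.0022 -0.0013 -1.    ] gap 0.06584084251089649 grip 0.0 F [1.1 0.3 0.1]
turn share 0.0004
shift shares [-1.2365  0.363  -0.015 ]
```

Call:
send_rows --increments '[[[-0.06,0.018,0],0],[[-0.107,0.0315,0],0],[[-0.107,0.0315,0],0],[[-0.107,0.0315,0],0],[[-0.107,0.0315,0],0],[[-0.107,0.0315,0],0],[[-0.107,0.0315,0],0],[[-0.107,0.0315,0],0],[[-0.107,0.0315,0],0],[[-0.107,0.0315,0],0],[[-0.107,0.0315,0],0],[[-0.107,0.0315,0],0],[[0,0,0],0],[[0,0,0],0],[[0,0,0],0]]' --fingers 75

```text
clock: 10.6
tcp_pos: [0.5294, -0.0119, 0.227]
eef_rot: [-0.001, 0.746, 0.666, -0.001]
force: [-0.6, 0.5, 0.1]
finger_gap: 0.0753
grip_force: 0.0
```

Run:
```python
from h import *
go([.529,-.0125,.0175],-6.5)
go([.529,-.0125,.0175],-6.5)
```

```text
t 10.6 tcp [ 0.5294 -0.0119  0.227 ] yang -6.49 tiltz [-0.0028  0.001  -1.    ] gap 0.07534557457310163 grip 0.0 F [-0.6  0.5  0.1]
turn share 0.0001
shift shares [-0.0022 -0.0012  0.6982]
t 10.6 tcp [ 0.5294 -0.0119  0.227 ] yang -6.49 tiltz [-0.0028  0.001  -1.    ] gap 0.07534557457310163 grip 0.0 F [-0.6  0.5  0.1]
turn share 0.0001
shift shares [-0.0022 -0.0012  0.6982]
```

Call:
send_rows --increments '[[[-0.002,-0.001,0.08],0],[[0,0,0.08],0],[[0,0,0.08],0],[[0,0,0.08],0],[[0,0,0.08],0],[[0,0,0.08],0],[[0,0,0.08],0],[[0,0,0.07],0],[[0,0,0.05],0],[[0,0,0.02],0],[[0,0,0],0],[[0,0,0],0]]'

```text
clock: 11.6
tcp_pos: [0.5298, -0.0118, 0.0185]
eef_rot: [-0.0, 0.745, 0.667, -0.0]
force: [0.7, -0.5, 0.1]
finger_gap: 0.0748
grip_force: 0.0
```

Call:
send_rows --increments '[[[0,0,0],0],[[0,0,0],0],[[0,0,0],0],[[0,0,0],0],[[0,0,0],0],[[0,0,0],0],[[0,0,0],0],[[0,0,0],0],[[0,0,0],0],[[0,0,0],0]]' --fingers 25 --force 25

```text
clock: 12.43
tcp_pos: [0.5313, -0.0128, 0.0198]
eef_rot: [0.001, 0.746, 0.666, 0.001]
force: [-1.1, 0.5, 4.9]
finger_gap: 0.0379
grip_force: 24.5
```

Call:
send_rows --increments '[[[0,0,-0.03],0],[[0,0,-0.08],0],[[0,0,-0.1],0],[[0,0,-0.1],0],[[0,0,-0.1],0],[[0,0,-0.1],0],[[0,0,-0.1],0],[[0,0,-0.09],0],[[0,0,0],0],[[0,0,0],0]]'

```text
clock: 13.27
tcp_pos: [0.5315, -0.0131, 0.231]
eef_rot: [0.002, 0.746, 0.666, 0.002]
force: [0.4, 0.6, -0.8]
finger_gap: 0.0383
grip_force: 25.2
```

Run:
```python
from h import *
go([.465,.3685,.2313])
```

```text
t 13.27 tcp [ 0.5315 -0.0131  0.231 ] yang -6.48 tiltz [ 5.3e-03 -7.0e-04 -1.0e+00] gap 0.038340189151892544 grip 25.197466369718313 F [ 0.4  0.6 -0.8]
shift shares [ 1.2387 -0.3638 -0.0032]
```

Call:
send_rows --increments '[[[0.06,-0.02,0],0],[[0.107,-0.034,0],0],[[0.107,-0.034,0],0],[[0.107,-0.034,0],0],[[0.107,-0.034,0],0],[[0.107,-0.034,0],0],[[0.107,-0.034,0],0],[[0.107,-0.034,0],0],[[0.107,-0.034,0],0],[[0.107,-0.034,0],0],[[0.107,-0.034,0],0],[[0.107,-0.034,0],0],[[0,0,0],0],[[0,0,0.08],0],[[0,0,0.1],0],[[0,0,0.1],0],[[0,0,0.1],0],[[0,0,0.05],0],[[0,0,0],0],[[0,0,0],0]]'

```text
clock: 14.93
tcp_pos: [0.4529, 0.3679, 0.0977]
eef_rot: [-0.0, 0.746, 0.666, -0.002]
force: [-0.2, -0.5, 0.9]
finger_gap: 0.0382
grip_force: 25.2
```

Call:
send_rows --increments '[[[0,0,0],0],[[0,0,0],0],[[0,0,0],0],[[0,0,0],0],[[0,0,0],0],[[0,0,0],0]]' --fingers 56

```text
clock: 15.43
tcp_pos: [0.4547, 0.3695, 0.0999]
eef_rot: [0.0, 0.746, 0.666, 0.001]
force: [0.3, 0.1, 0.5]
finger_gap: 0.0564
grip_force: 0.0
```

Call:
send_rows --increments '[[[0,0,-0.1],0],[[0,0,-0.1],0],[[0,0,-0.1],0],[[0,0,-0.1],0],[[0,0,-0.03],0],[[0,0,0],0],[[0,0,0],0]]'

```text
clock: 16.02
tcp_pos: [0.4546, 0.3695, 0.2281]
eef_rot: [0.0, 0.746, 0.666, 0.0]
force: [-0.7, -0.3, -1.3]
finger_gap: 0.0558
grip_force: 0.0
```

Run:
```python
from h import *
f=grab_frame("top"); P=cloud(f); save(f,"t3")
for n in ["ball_large","ball_small"]:
    for r in cut_out("top",n)[:5]:
        q=P[r["pixels"]&(f["depth"]>0)]; print(n,r["confidence"],r["centre"],len(q),np.median(q,0).round(4),q.min(0).round(3),q.max(0).round(3))
x,y,z=P[...,0],P[...,1],P[...,2]
for zz in (.05,.055):
  q=P[(abs(z-zz)<.005)&(y<-.28)&(x<.462)&(x>.39)&(y>-.36)&(f["depth"]>0)][:,:2].astype(np.float32)*1000; print(cv2.minAreaRect(q))
go([.440,-.27,.2313],81.6)
```

```text
ball_large 0.84 [276.4, 163.2] 408 [0.4892 0.3761 0.0378] [ 0.464  0.355 -0.002] [0.515 0.406 0.055]
ball_large 0.68 [328.4, 281.4] 369 [0.371  0.1003 0.0404] [ 0.341  0.078 -0.007] [0.393 0.126 0.057]
ball_large 0.57 [196.2, 310.7] 322 [0.6769 0.0313 0.0406] [0.655 0.008 0.011] [0.701 0.055 0.054]
ball_small 0.5 [307.9, 174.3] 242 [0.4153 0.3522 0.0312] [0.393 0.336 0.002] [0.434 0.371 0.042]
((428.703857421875, -325.397705078125), (13.620892524719238, 52.31617736816406), 78.92842102050781)
((428.703857421875, -325.397705078125), (13.620892524719238, 52.31617736816406), 78.92842102050781)
t 16.17 tcp [0.4533 0.3686 0.2261] yang -6.47 tiltz [-0.0033 -0.0021 -1.    ] gap 0.05596307717824695 grip 0.0 F [0.1 0.5 0.1]
turn share -0.9785
shift shares [-0.2671 -2.1123 -0.0174]
```

Call:
send_rows --increments '[[[-0.06,0.005,0],0],[[-0.12,0.01,0],0],[[-0.12,0.01,0],0],[[-0.12,0.01,0],0],[[-0.12,0.01,0],0],[[-0.12,0.01,0],0],[[-0.12,0.01,0],0],[[-0.12,0.01,0],0],[[-0.12,0.01,0],0],[[-0.12,0.01,0],0],[[-0.12,0.01,0],0],[[-0.12,0.01,0],0],[[-0.12,0.01,0],0],[[-0.12,0.01,0],0],[[-0.12,0.01,0],0],[[-0.12,0.01,0],0],[[-0.12,0.01,0],0],[[-0.12,0.01,0],0],[[-0.12,0.01,0],0],[[-0.07,0.005,0],0]]' --fingers 50

```text
clock: 17.83
tcp_pos: [0.4325, -0.3227, 0.2263]
eef_rot: [-0.001, 0.747, 0.665, -0.001]
force: [0.8, -0.1, 0.7]
finger_gap: 0.0503
grip_force: 0.0
```

Call:
send_rows --increments '[[[0,0,0],-0.07],[[0,0,0],-0.07],[[0,0,0],-0.07],[[0,0,0],-0.07],[[0,0,0],-0.07],[[0,0,0],-0.07],[[0,0,0],-0.07],[[0,0,0],-0.07],[[0,0,0],-0.07],[[0,0,0],-0.07],[[0,0,0],-0.07],[[0,0,0],-0.07],[[0,0,0],-0.07],[[0,0,0],-0.07],[[0,0,0],0],[[0,0,0],0]]'

```text
clock: 19.17
tcp_pos: [0.4331, -0.3191, 0.2269]
eef_rot: [-0.001, 0.073, 0.997, 0.001]
force: [-0.3, -0.1, -0.1]
finger_gap: 0.05
grip_force: 0.0
```

Run:
```python
from h import *
f=grab_frame("wrist"); P=cloud(f); save(f,"w2"); ok=f["depth"]>0
x,y,z=P[...,0],P[...,1],P[...,2]
for n,z0,t,xm in [("rack",.017,.004,.6),("cap",.055,.006,.461)]:
  m=ok&(abs(z-z0)<t)&(y<-.28)&(x<xm)&(x>.36)&(y>-.38); v,u=np.nonzero(m)
  print(n,m.sum(),cv2.minAreaRect(P[m][:,:2].astype(np.float32)*1000),v.mean(),u.mean())
for r in cut_out("wrist","cell")[:4]:
    m=r["pixels"]&ok&(z>.045); q=P[m]; print(r["confidence"],r["centre"],len(q), cv2.minAreaRect(q[:,:2].astype(np.float32)*1000),np.median(q[:,2]))
go([.430,-.326,.15],81.6)
```

```text
rack 3866 ((446.9444580078125, -329.0785827636719), (44.02587127685547, 129.4231719970703), 81.44164276123047) 216.13579927573718 310.2731505431971
cap 760 ((429.0971374511719, -326.45819091796875), (12.237907409667969, 51.993064880371094), 81.39742279052734) 214.93157894736842 309.4078947368421
0.77 [214.7, 308.6] 788 ((428.7174072265625, -326.390869140625), (12.207261085510254, 52.06343460083008), 81.4107666015625) 0.05397335494566326
t 19.27 tcp [ 0.4333 -0.3194  0.2274] yang 81.61 tiltz [-0.0011  0.0012 -1.    ] gap 0.050260907762208075 grip 0.0 F [0.3 0.5 0.3]
turn share 0.0001
shift shares [ 0.0077 -0.0234  0.2581]
```

View pics/w2.png

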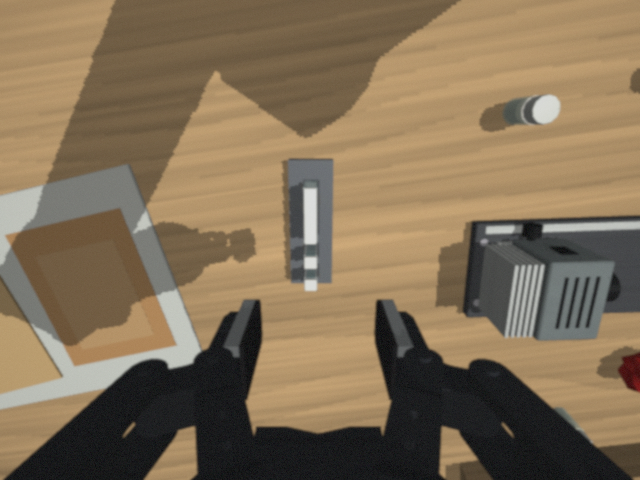

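The cell sits at (214,309) in the rack, with the small cells at (262,310) and (283,310). The fingers (left and right of it) will close across its short width.

Call:
send_rows --increments '[[[0.009,-0.025,0],0.001],[[0,0,0.08],0],[[0,0,0.1],0],[[0,0,0.1],0],[[0,0,0.1],0],[[0,0,0.08],0],[[0,0,0.03],0],[[0,0,0],0],[[0,0,0],0],[[0,0,0],0]]'

```text
clock: 20.1
tcp_pos: [0.431, -0.328, 0.083]
eef_rot: [0.001, 0.073, 0.997, -0.001]
force: [-0.5, -0.1, 0.3]
finger_gap: 0.0502
grip_force: 0.0
```

Run:
```python
from h import *
f=grab_frame("wrist"); P=cloud(f); save(f,"w3"); ok=f["depth"]>0
x,y,z=P[...,0],P[...,1],P[...,2]
m=ok&(abs(z-.055)<.006)&(y<-.28)&(x<.461)&(x>.36)&(y>-.38)
print(m.sum(),cv2.minAreaRect(P[m][:,:2].astype(np.float32)*1000))
go([.4295,-.3264,.0225],81.5)
```

```text
2091 ((428.93817138671875, -326.14556884765625), (12.240291595458984, 52.46226119995117), 81.22409057617188)
t 20.15 tcp [ 0.4312 -0.3281  0.0832] yang 81.63 tiltz [ 0.0026 -0.0025 -1.    ] gap 0.04987489127130374 grip 0.0 F [ 0.1 -0.3 -0.4]
turn share 0.0014
shift shares [0.0063 0.0048 0.2024]
```

Call:
send_rows --increments '[[[0.006,0.005,0],0.002],[[0,0,0.05],0],[[0,0,0.05],0],[[0,0,0.05],0],[[0,0,0.035],0],[[0,0,0.01],0],[[0,0,0],0],[[0,0,0],0],[[0,0,0],0]]'

```text
clock: 20.9
tcp_pos: [0.4291, -0.3257, 0.0238]
eef_rot: [0.001, 0.074, 0.997, -0.001]
force: [0.5, -0.1, -0.0]
finger_gap: 0.0501
grip_force: 0.0
```

Call:
send_rows --increments '[[[0,0,0],0],[[0,0,0],0],[[0,0,0],0],[[0,0,0],0],[[0,0,0],0],[[0,0,0],0],[[0,0,0],0],[[0,0,0],0],[[0,0,0],0],[[0,0,0],0],[[0,0,0],0],[[0,0,0],0]]' --fingers 4 --force 25

```text
clock: 21.9
tcp_pos: [0.4287, -0.3253, 0.0233]
eef_rot: [0.0, 0.074, 0.997, -0.0]
force: [-0.8, -0.7, 5.7]
finger_gap: 0.0121
grip_force: 27.6
```

Run:
```python
from h import *
go([.4295,-.3264,.0225],81.5)
```

```text
t 21.9 tcp [ 0.4287 -0.3253  0.0233] yang 81.47 tiltz [ 7.e-04 -6.e-04 -1.e+00] gap 0.012103678666808525 grip 27.606633603572845 F [-0.8 -0.7  5.7]
turn share -0.0004
shift shares [-0.0031 -0.0031  0.0026]
```

Call:
send_rows --increments '[[[0,0,-0.01],0],[[0,0,-0.02],0],[[0,0,-0.03],0],[[0,0,-0.05],0],[[0,0,-0.07],0],[[0,0,-0.08],0],[[0,0,-0.08],0],[[0,0,-0.08],0],[[0,0,-0.08],0],[[0,0,-0.07],0],[[0,0,-0.05],0],[[0,0,-0.04],0],[[0,0,-0.03],0],[[0,0,0],0]]' --force 35

```text
clock: 23.07
tcp_pos: [0.4291, -0.3256, 0.2321]
eef_rot: [0.001, 0.074, 0.997, -0.001]
force: [0.1, 0.2, -0.9]
finger_gap: 0.0121
grip_force: 34.6
```

Call:
send_rows --increments '[[[0,0,0],0.04],[[0,0,0],0.06],[[0,0,0],0.06],[[0,0,0],0.06],[[0,0,0],0.06],[[0,0,0],0.06],[[0,0,0],0.06],[[0,0,0],0.06],[[0,0,0],0.06],[[0,0,0],0.06],[[0,0,0],0.06],[[0,0,0],0.06],[[0,0,0],0.06],[[0,0,0],0.06],[[0,0,0],0.06],[[0,0,0],0.06],[[0,0,0],0.038],[[0,0,0],0],[[0,0,0],0]]'

```text
clock: 24.65
tcp_pos: [0.4279, -0.3246, 0.229]
eef_rot: [-0.001, 0.746, 0.666, -0.0]
force: [-0.5, 0.1, -1.2]
finger_gap: 0.0122
grip_force: 34.6
```

Run:
```python
from h import *
go([.5475,.0167,.23],-6.5)
```

```text
t 24.65 tcp [ 0.4279 -0.3246  0.229 ] yang -6.46 tiltz [-0.0011  0.0012 -1.    ] gap 0.012199190707041122 grip 34.58046019077301 F [-0.5  0.1 -1.2]
turn share 0.0004
shift shares [ 1.1755  0.2672 -0.0034]
```

Call:
send_rows --increments '[[[0.04,0.01,0],0],[[0.08,0.018,0],0],[[0.09,0.02,0],0],[[0.09,0.02,0],0],[[0.09,0.02,0],0],[[0.09,0.02,0],0],[[0.09,0.02,0],0],[[0.09,0.02,0],0],[[0.09,0.02,0],0],[[0.09,0.02,0],0],[[0.09,0.02,0],0],[[0.09,0.02,0],0],[[0.08,0.02,0],0],[[0.05,0.013,0],0],[[0.025,0.006,0],0],[[0,0,0],0],[[0,0,0],0],[[0,0,0],0],[[0,0,0],0]]'

```text
clock: 26.23
tcp_pos: [0.5478, 0.0151, 0.2298]
eef_rot: [0.0, 0.747, 0.665, -0.0]
force: [0.7, 1.1, -0.9]
finger_gap: 0.0118
grip_force: 34.6
```

Run:
```python
from h import *
go([.5475,.0167,.05],-6.5)
c=np.radians(-6.5); ux=np.array([np.cos(c),np.sin(c),0]); uy=np.array([-np.sin(c),np.cos(c),0]); O=np.array([.5475,.0167,0])
for cam in ["scene","top","wrist"]:
    f=grab_frame(cam); save(f,cam+"5"); P=cloud(f); ok=f["depth"]>0
    L=np.stack([(P-O)@ux,(P-O)@uy,P[...,2]],-1)*1000
    for r in cut_out(cam,"cell")[:2]:
        m=r["pixels"]&ok; q=L[m]; q=q[(np.abs(q[:,:2])<60).all(1)&(q[:,2]>150)]
        if len(q)>20: print(cam,"cell",round(r["confidence"],2),np.round(r["centre"]),len(q),np.percentile(q,[1,50,99],axis=0).round(1))
    # local photometer: base plate, lens tubes
    near=ok&(np.abs(L[...,0])<75)&(np.abs(L[...,1])<210)
    q=L[near&(abs(L[...,2]-15)<3.5)][:,:2].astype(np.float32); print(cam,"plate",len(q),cv2.minAreaRect(q))
    for s in (-1,1):
        m=near&(L[...,1]*s>66)&(L[...,1]*s<92)&(L[...,2]>58)&(L[...,2]<78)&(abs(L[...,0])<25); q=L[m]
        if len(q)>10: print(cam,"tube",s,len(q),np.percentile(q,[3,50,97],axis=0).round(1).tolist())
f=cv2.imread("pics/scene5.png")[130:350,160:460]; cv2.imwrite("pics/s5c.png",cv2.resize(f,None,fx=2.6,fy=2.6,interpolation=cv2.INTER_CUBIC))
```

```text
t 26.23 tcp [0.5478 0.0151 0.2298] yang -6.63 tiltz [-2.e-04 -2.e-04 -1.e+00] gap 0.01175171903191405 grip 34.579975605010986 F [ 0.7  1.1 -0.9]
turn share -0.0015
shift shares [ 0.0053 -0.0017  0.5994]
scene plate 3176 ((1.9400596618652344, -1.8072967529296875), (114.42839813232422, 371.6202392578125), 0.11895500868558884)
scene tube -1 30 [[-4.3, -78.1, 60.5], [5.9, -73.2, 67.7], [16.0, -70.3, 69.5]]
scene tube 1 128 [[-9.8, 68.5, 58.2], [5.8, 77.7, 65.1], [15.6, 90.1, 70.5]]
top plate 530 ((-1.5986709594726562, 0.09393310546875), (109.59236907958984, 368.835205078125), 0.012594272382557392)
wrist cell 0.59 [334. 317.] 5266 [[-6.300e+00 -2.770e+01  2.143e+02]
 [-2.000e-01  9.300e+00  2.605e+02]
 [ 5.800e+00  2.340e+01  2.621e+02]]
wrist plate 19671 ((-1.2597465515136719, 28.500343322753906), (304.920166015625, 110.13557434082031), 89.9595718383789)
wrist tube 1 998 [[-15.0, 71.6, 59.5], [-0.9, 81.8, 67.8], [13.1, 91.5, 71.4]]
```

View pics/s5c.png

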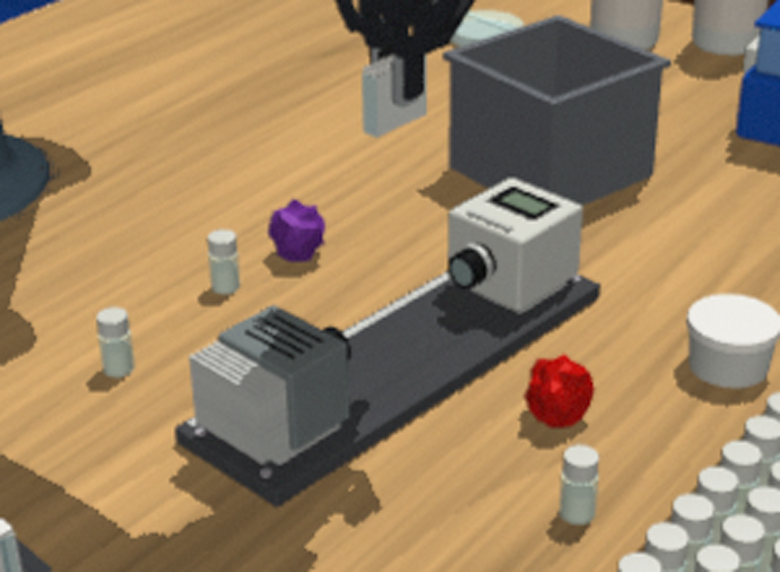

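The scene view shows the cell hanging upright in the fingers, its window ends facing along the beam, at around (95,390) in the crop. The light path below is clear.

Call:
send_rows --increments '[[[0.006,-0.002,0.02],0],[[0,0,0.05],0],[[0,0,0.06],0],[[0,0,0.06],0],[[0,0,0.06],0],[[0,0,0.06],0],[[0,0,0.06],0],[[0,0,0.06],0],[[0,0,0.05],0],[[0,0,0.04],0],[[0,0,0.04],0],[[0,0,0.022],0],[[0,0,0.015],0],[[0,0,0],0],[[0,0,0],0],[[0,0,0],0],[[0,0,0],0]]'

```text
clock: 27.95
tcp_pos: [0.5486, 0.0178, 0.0515]
eef_rot: [0.001, 0.746, 0.666, 0.001]
force: [-0.2, -0.2, 0.8]
finger_gap: 0.0121
grip_force: 34.6
```

Run:
```python
from h import *
go([.5475,.0167,.0508],-6.5)
c=np.radians(-6.5); ux=np.array([np.cos(c),np.sin(c),0]); uy=np.array([-np.sin(c),np.cos(c),0]); O=np.array([.5475,.0167,0])
for cam in ["scene","top","wrist"]:
    f=grab_frame(cam); save(f,cam+"6"); P=cloud(f); ok=f["depth"]>0
    L=np.stack([(P-O)@ux,(P-O)@uy,P[...,2]],-1)*1000
    for r in cut_out(cam,"cell")[:2]:
        m=r["pixels"]&ok; q=L[m]; q=q[(np.abs(q[:,0])<12)&(np.abs(q[:,1])<40)&(q[:,2]>20)&(q[:,2]<92)]
        if len(q)>20: print(cam,"cell",round(r["confidence"],2),np.round(r["centre"]),len(q),np.percentile(q,[1,50,99],axis=0).round(1).tolist())
    near=ok&(np.abs(L[...,0])<75)&(np.abs(L[...,1])<210)
    q=L[near&(abs(L[...,2]-15)<3.5)][:,:2].astype(np.float32)
    if len(q): print(cam,"plate",len(q),cv2.minAreaRect(q))
    for s in (-1,1):
        m=near&(L[...,1]*s>66)&(L[...,1]*s<92)&(L[...,2]>58)&(L[...,2]<78)&(abs(L[...,0])<25); q=L[m]
        if len(q)>10: print(cam,"tube",s,len(q),np.percentile(q,[3,50,97],axis=0).round(1).tolist())
a=cv2.imread("pics/scene6.png")[150:350,200:420]; b=cv2.imread("pics/wrist6.png")
a=cv2.resize(a,(440,400),interpolation=cv2.INTER_CUBIC); b=cv2.resize(b,(360,270)); b=cv2.copyMakeBorder(b,0,130,0,0,cv2.BORDER_CONSTANT)
cv2.imwrite("pics/c6.png",np.hstack([a,b]))
```

```text
t 27.95 tcp [0.5486 0.0178 0.0515] yang -6.56 tiltz [ 0.0017 -0.     -1.    ] gap 0.012100583123868221 grip 34.5799845457077 F [-0.2 -0.2  0.8]
turn share -0.0006
shift shares [-0.0041 -0.0031  0.0024]
scene cell 0.76 [254. 309.] 333 [[-7.8, -30.0, 31.8], [6.2, -19.2, 53.9], [10.2, 22.4, 83.0]]
scene plate 2871 ((3.0126304626464844, -1.851654052734375), (112.25279998779297, 370.28887939453125), 0.02395547181367874)
scene tube -1 29 [[-4.6, -79.0, 60.3], [7.0, -72.0, 67.2], [13.3, -69.3, 70.3]]
scene tube 1 108 [[-5.5, 68.6, 58.3], [6.5, 78.3, 65.8], [15.3, 88.8, 70.3]]
top plate 878 ((-1.7186279296875, 0.1362762451171875), (109.656005859375, 369.4811706542969), 0.02966366894543171)
top tube -1 70 [[-15.5, -91.5, 58.9], [-5.1, -86.0, 66.9], [12.3, -78.1, 73.2]]
top tube 1 53 [[-16.2, 79.4, 59.4], [-7.3, 87.7, 66.8], [10.8, 91.4, 73.2]]
wrist cell 0.68 [334. 314.] 5305 [[-6.5, -25.2, 35.8], [-0.3, 11.7, 81.8], [5.6, 25.9, 83.3]]
wrist plate 43754 ((-0.7293891906738281, 1.1969223022460938), (204.3345947265625, 110.34378814697266), 89.96085357666016)
wrist tube 1 5532 [[-14.3, 71.5, 60.3], [-0.5, 82.2, 68.1], [13.2, 91.4, 71.4]]
```

View pics/c6.png

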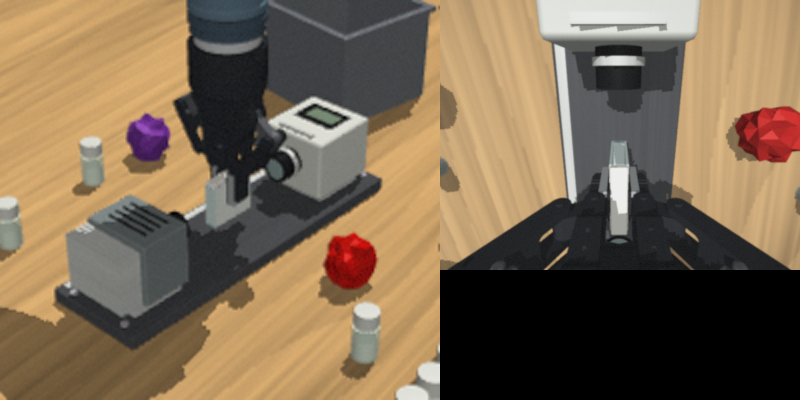

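The cell is held upright and centred: the wrist view puts it within 1 mm of the tube axis sideways, about midway along the gap, with its top at 82–83 mm against the expected 82.5. Handing in.

```bash
python3 -c "
from station import arm; print(arm.read_state()['qvel']); print(arm.sign_off())"
```

```text
[-0.00041241  0.00169121 -0.00058869 -0.00215362  0.00097854 -0.00080767]
the job is handed in; nothing more can be done
None
```

Both paper balls are in the waste bin, and the gripper is holding the long cell upright by its frosted sides, centred in the light path and clear of the plate and both heads; I handed the job in at about 28 s, and the sign-off returned no verdict.

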